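Stand the measuring rod in the glaze vial and start the test

ROBOT

A 6-joint arm with a two-finger parallel gripper is mounted at the origin on the work surface. World frame = base frame: x ahead of the robot, y to its left, z up, the work surface at z = 0. Lengths are in m, angles in degrees, forces in N, time in s.
With the tool pointing down it reaches from about 0.35 to 0.775 m from the base axis. Payload 7.3 kg.
Tool frame: the origin (TCP) lies where the fingers leave the gripper's body, on its centre line; the fingertips stand 66 mm ahead of it and the grasp point (between the pads) lies ahead of it (env.grip_depth is the z of the grasp point in the tool frame, in m); z points along the fingers, y is the line along which they close (so a half turn about z gives the same grasp; the last joint's range is limited). The gripper opens to 92 mm and grips with 3 to 60 N. Pads are 19 mm wide; open, the fingers measure 130 mm over their backs; the gripper's body (75 mm by 190 mm) begins 47 mm behind the grasp point.
Start: joints at [67.666, 19.595, 87.324, -0, 73.075, -8.365], TCP at [0.127, 0.509, 0.292] pointing down, gripper open.
Joint ranges: [-145.02, 145.02], [-44.19, 115.74], [2.07, 154.8], [-57.11, 237.11], [16.16, 152.29], [-177.93, 177.93]. Speed limits (degrees/s): [147.25, 147.25, 180, 180, 180, 180].

INTERFACE

Orientations are given as [roll, pitch, yaw] about the fixed x, y, z axes, in that order (R = Rz(yaw) Ry(pitch) Rx(roll)).
In Python, from cell import env gives the robot as it stands.
- The arm moves only by the shell command python3 -m pendant 'ROWS'. ROWS is JSON, a list that holds one entry, the list of rows, each a list of 5 numbers: the shift along the tool's x, y, z in mm, then the turn about the tool's z in rad, then the opening, from -1 (shut) to 1 (fully open). A call has 1 to 12 rows; each row shifts and turns the commanded pose from where the row before left it, along the tool's axes as they then stand; what a row does not reach is not made up. A row lasts 1/12 s, in which the tool goes at most 41.7 mm and 7.16 degrees, less where a joint would pass 70% of its speed; a pose out of reach is approached as far as the arm can. A call with a gripper value outside its range is refused whole. The fingers move at their own pace and stop on an object; the grip force is fixed at half the most. Time passes only in rows, so rows that do not move let the fingers close. It gives the time, the measured TCP pose, the force, the opening and the grip force at its end, in the units of the state.
- env.state(): the state, without advancing time (a new reading comes with each control period).
- env.grab_frame(name): name is "scene" or "top"; returns the picture (384x512x3 uint8, red, green, blue); there is no depth.
- env.camera_params(name): a dict with "fx", "fy", "cx", "cy" (pixels), "dist_coeffs" ([k1, k2, p1, p2, k3] as OpenCV has them; the pictures are not rectified), "R" (3x3) and "t" (3): a world point X has camera coordinates R X + t. Camera axes: x right, y down, z forward; pixel columns grow to the right and rows downward; lengths in m; the calibration is good to about 2 mm. A picture is of the moment at which its call begins. camera_params takes no time and is no camera call.
- env.finish_job(): hands the job in; it is judged then, once.
The state is a dict: "clock": time; "q": joint angles; "qvel": joint speeds; "effort": joint torques, N m; "ee_pos": TCP position; "ee_rot": TCP orientation; "ft_force": force on the tool from outside, world axes, zero at the start; "ft_torque": the same for the moment, N m; "finger_gap": finger opening in m; "grip_force": force on a finger pad.
Only numpy, scipy, OpenCV 4.12 (cv2) and the standard library are available. Lean on these libraries where they do the work, as an engineer would, in place of code of your own. Each camera call takes 0.05 s, during which the arm holds its last target. There are 200 camera calls.

TASK

Take the measuring rod from its cradle, lay it head up in the slanted rest with its foot against the stop and let go of it, then grip it again so that you can lower it upright, steel foot first, into the green glass vial until it stands on the bottom; do not let it drop in. With the rod left standing there, press the yellow key and then the green key, one at a time and each fully down, to start the test. Do not press a key before the rod is in, never press the red one, and leave the other things on the bench where they are.

Things in the scene. Friction and masses are not known exactly. Their poses are not given: they have to be found in the camera images.
- rod: loose round measuring rod, 170 mm long, 10 mm thick, with round ends, 30 g: its foot end is bright steel (55 mm), the middle white, the head end orange (45 mm). Origin on the axis, halfway along; x axis points along the rod from steel foot to orange head. Balance point about 70 mm from the foot tip. At the start it lies level in the cradle, 42 mm above the table.
- rod_foot (a point): tip of the rod's steel foot, 85 mm from the origin along -x of the rod
- rod_head (a point): tip of the rod's orange head, 85 mm from the origin along +x of the rod
- cradle: fixed wooden cradle: base board 170 x 60 x 8 mm and two dark V notches (each 8 mm thick, 28 mm wide, topping out 47 mm above the table) 64 mm towards the foot and 66 mm towards the head from its middle; the rod lies in them along the cradle's x axis, head to +x, its axis 42 mm above the table, free to grip between them. Origin under the middle of the board.
- rest: fixed slanted rest: dark base plate 130 x 70 x 8 mm (75 mm behind to 55 mm ahead of the origin along x) with a blue V trough, 85 mm long, 30 mm wide, climbing at 45 degrees towards the rest's +x, with a blue stop plate at its low end. A rod laid in it, foot at the stop, leans at 45 degrees, head up and to +x, its upper 85 mm sticking out free. Origin on the table.
- rest_seat (a point): where the tip of the foot of a rod at rest in the trough lies: 40 mm behind the rest's origin along -x, 24 mm above the table. From here the rod's axis runs along (0.707, 0, 0.707) in the rest's frame.
- tester: fixed grey glaze tester, 200 (x) x 180 (y) x 45 mm high; three round keys in a row on its top near the robot, the vial upright at the far side. Origin under its centre.
- vial: green glass vial clamped upright on the tester, 55 mm from the tester's origin along the tester's x: 60 mm tall, 22 mm outside, bore 16 mm, flaring in the top 10 mm to a mouth about 26 mm wide. Origin under its base, 51 mm above the table; z up.
- vial_floor (a point): centre of the vial's inner floor, 56 mm above the table
- vial_mouth (a point): centre of the vial's mouth, in the plane of the rim, 111 mm above the table; 55 mm above the floor
- key_yellow (a joint): travel of the round yellow spring key (24 mm wide, on a grey housing 40 mm wide; 50 mm from key to key, order in the row varies): 0 up, 0.006 m fully down (5 N); past 0.004 m counts as pressed
- key_yellow_top (a point): centre of the yellow key's top face, 67 mm above the table when up; moves with the key; pressed straight down
- key_green (a joint): travel of the round green spring key (24 mm wide, on a grey housing 40 mm wide; 50 mm from key to key, order in the row varies): 0 up, 0.006 m fully down (5 N); past 0.004 m counts as pressed
- key_green_top (a point): centre of the green key's top face, 67 mm above the table when up; moves with the key; pressed straight down
- key_red (a joint): travel of the round red spring key (24 mm wide, on a grey housing 40 mm wide; 50 mm from key to key, order in the row varies): 0 up, 0.006 m fully down (5 N); past 0.004 m counts as pressed
- key_red_top (a point): centre of the red key's top face, 67 mm above the table when up; moves with the key; pressed straight down
- glaze_jar: bystander, to be left where it is: closed jar of glaze, blue cap, 56 mm wide, 75 mm high; origin under its centre
- dropper_bottle: bystander, to be left where it is: white dropper bottle with orange cap, 42 mm wide, 100 mm high; origin under its centre
- clay_figure: bystander, to be left where it is: small grey fired figure, 54 mm wide, 100 mm high; origin under its centre
- green_bowl: bystander, to be left where it is: small green bowl, 110 mm wide, 45 mm high; origin under its centre
- clay_cup: bystander, to be left where it is: terracotta cup, 70 mm wide, 75 mm high; origin under its centre
- brush: bystander, to be left where it is: brush lying flat, 190 mm long, 20 mm thick, along its x axis; origin under its centre
Things that resemble listed ones, but are neither listed nor needed, are in the scene too. Leave any blue or turquoise look-alike of the rod alone.

How it is judged:
By the outcome, as a careful person would: the job done as asked, in the order asked, and still so for the second after the job is handed in, with the robot touching nothing.
It also fails if it takes over 72 s, if anything falls off the work surface, if the arm or the gripper's body presses on something with over 40 N, if the wrist force passes 120 N, or if a joint passes its speed limit or range.

## Working session

There is one attempt and no reset: what is moved stays moved. The work goes in short steps, Python scripts to look and compute and a shell command to move; the robot and the scene stay as the last step left them, time stands still between calls to the robot, and variables do not carry over. Pictures are saved under pics/ and viewed, at most 10 in all, crops included, and the job is handed in when it is done.

```bash
ls; mkdir -p pics
cat > h.py <<'E'
import numpy as np, cv2
from cell import env
def par(n):
    p=env.camera_params(n);K=np.array([[p['fx'],0,p['cx']],[0,p['fy'],p['cy']],[0,0,1.]])
    return K,np.array(p['dist_coeffs'],float),np.array(p['R']),np.array(p['t'])
def ray(n,uv):
    K,d,R,t=par(n);q=cv2.undistortPoints(np.array(uv,float).reshape(-1,1,2),K,d)[:,0]
    D=np.c_[q,np.ones(len(q))]@R
    return -R.T@t,D
def onz(n,uv,z):
    o,D=ray(n,uv);return o+D*((z-o[2])/D[:,2])[:,None]
def proj(n,X):
    K,d,R,t=par(n);return cv2.projectPoints(np.array(X,float).reshape(-1,3),cv2.Rodrigues(R)[0],t,K,d)[0][:,0]
def tri(ua,ub):
    (o1,D1),(o2,D2)=ray('scene',ua),ray('top',ub);out=[]
    for a,b in zip(D1,D2):
        s=np.linalg.lstsq(np.c_[a,-b],o2-o1,rcond=None)[0]
        p,q=o1+a*s[0],o2+b*s[1];out.append(np.r_[(p+q)/2,np.linalg.norm(p-q)])
    return np.array(out)
def save(n,f):
    im=env.grab_frame(n);cv2.imwrite(f,im[...,::-1]);return im
E
python3 - <<'E'
from h import *
for n in('scene','top'):
    save(n,f'pics/{n}0.png');K,d,R,t=par(n);print(n,K[0,0],(-R.T@t).round(3),R[2].round(2))
print(env.grip_depth,env.state())
E
```

```text
pics
scene 390.63215883306316 [ 0.934 -0.459  1.113] [-0.32  0.39 -0.86]
top 384.2569318786912 [ 0.425 -0.01   1.536] [ 0.09 -0.01 -1.  ]
0.0467 {'clock': 0.1, 'q': array([ 6.76653466e+01,  1.96310862e+01,  8.73709127e+01, -2.33155844e-05,
        7.30751489e+01, -8.36755756e+00]), 'qvel': array([ 0.07459702, -0.09391946, -0.14738573,  0.03465754, -0.05392599,
        0.01242753]), 'effort': array([ 2.37409833e-03, -4.32008207e+01, -2.44690830e+01,  7.20658922e-02,
        5.25405875e-02, -6.58372505e-05]), 'ee_pos': array([0.12661172, 0.50922431, 0.29163185]), 'ee_rot': array([-1.79923670e+02, -1.12046991e-02,  1.66032903e+02]), 'ft_force': array([-0.31734455,  0.23713499, -0.24182155]), 'ft_torque': array([-0.05829317, -0.00425246,  0.00430073]), 'grip_force': 0.0, 'finger_gap': 0.09141607988505727}
```

View pics/top0.png

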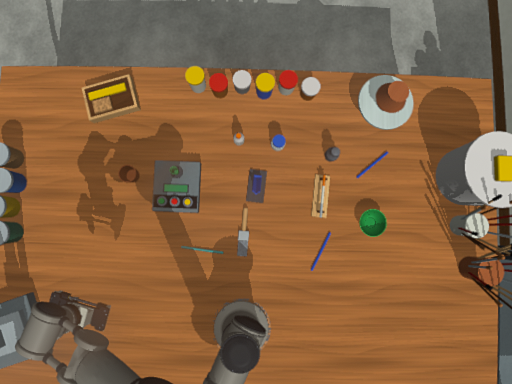

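View pics/scene0.png

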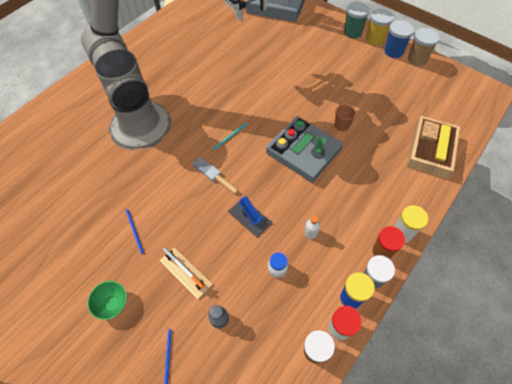

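Top view: robot base at (243,330), up = +x, left = +y. The tester is at (177,187), the rest at (257,185) and the cradle with rod at (321,195). Rod candidates: the turquoise stick (202,250), the blue sticks (320,250) and (372,163), and the steel/white/orange stick in the cradle (321,195). Only the last has the colours and the cradle from the description. I'll confirm it in a crop.

Run:
```python
import cv2,numpy as np
t=cv2.imread('pics/top0.png');s=cv2.imread('pics/scene0.png')
f=lambda im,x,y,w,h,k:cv2.resize(im[y:y+h,x:x+w],None,fx=k,fy=k,interpolation=cv2.INTER_CUBIC)
a=f(t,145,150,200,75,4);b=np.hstack([f(s,150,185,133,100,3),f(s,260,105,133,100,3)])
c=np.zeros((600,800,3),np.uint8);c[:300,:800]=a;c[300:600,:798]=b
cv2.imwrite('pics/crop1.png',c)
```

```text
(no output)
```

View pics/crop1.png

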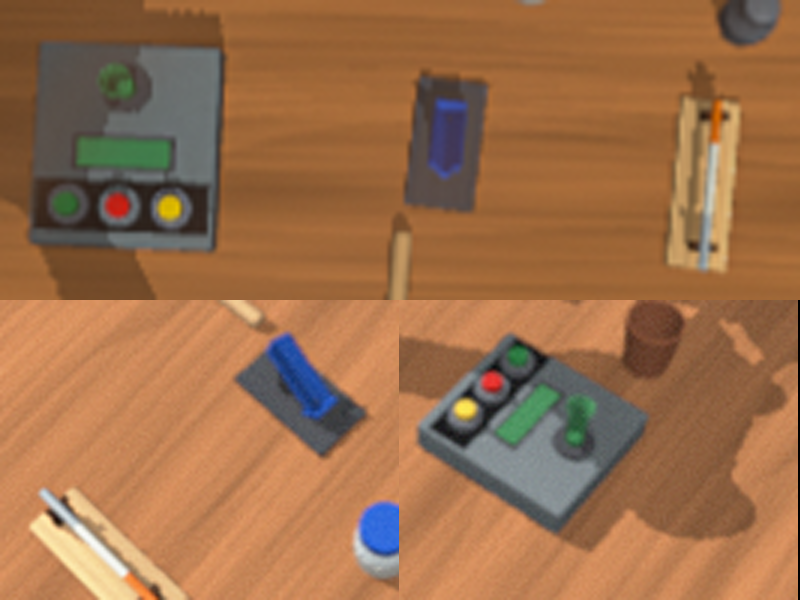

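Crop shows the rod in the cradle: orange head at the far end (crop 717,120), white middle, steel foot near the robot (705,262). It is the one meant. The rest's trough seems to climb towards the robot, with key order green, red, yellow from left. Next I'll measure.

```bash
cat > m.py <<'E'
from h import *
def hsv(f): return cv2.cvtColor(cv2.imread(f),cv2.COLOR_BGR2HSV)
def mask(H,lo,hi,box):
    m=cv2.inRange(H,lo,hi);k=np.zeros_like(m);x,y,w,h=box;k[y:y+h,x:x+w]=255;return m&k
def pts(m): y,x=np.nonzero(m);return np.c_[x,y].astype(float)
E
python3 - <<'E'
from m import *
T=hsv('pics/top0.png');S=hsv('pics/scene0.png');np.set_printoptions(precision=4,suppress=True)
# keys
for n,H,bx in(('top',T,{'g':(155,193,13,15),'r':(168,193,14,15),'y':(181,193,14,15)}),('scene',S,{'g':(292,118,14,14),'r':(283,125,14,14),'y':(274,134,14,14)})):
    for k,(lo,hi) in {'g':((50,110,30),(80,255,255)),'r':((0,180,90),(8,255,255)),'y':((20,150,120),(32,255,255))}.items():
        p=pts(mask(H,lo,hi,bx[k]));print(n,k,len(p),onz(n,p.mean(0),.067)[0])
# rest blue
for n,H,b in(('top',T,(245,165,25,35)),('scene',S,(230,190,45,45))):
    m=mask(H,(105,120,50),(130,255,255),b);p=pts(m);r=cv2.minAreaRect(p.astype(np.float32));print(n,len(p),cv2.boxPoints(r).round(1).tolist())
# rod
for n,H,b in(('top',T,(312,170,20,50)),('scene',S,(155,240,60,60))):
    o=pts(mask(H,(5,180,150),(16,255,255),b));w=pts(mask(H,(0,0,130),(180,70,255),b))
    w=w[:]
    print(n,'or',len(o),'wh',len(w))
    P=onz(n,np.r_[o,w],.044);c=P.mean(0);u=np.linalg.svd(P-c)[2][0];u*=np.sign(u[0]);so=(P-c)@u
    print(c,u,so.min(),so.max(),'orange',so[:len(o)].min(),so[:len(o)].max(),'yaw',np.degrees(np.arctan2(u[1],u[0])))
# tester base corners via dark plate: rest base
for n,H,b in(('top',T,(240,160,32,45)),('scene',S,(222,190,55,50))):
    m=mask(H,(0,0,0),(180,255,105),b)|mask(H,(105,120,50),(130,255,255),b);r=cv2.minAreaRect(pts(m).astype(np.float32))
    print(n,'plate',onz(n,cv2.boxPoints(r),.008)[:,:2].tolist())
# vial
for n,H,b in(('top',T,(160,160,30,22)),('scene',S,(308,130,25,35))):
    m=mask(H,(45,70,20),(85,255,255),b);p=pts(m);print(n,'vial',len(p),p.min(0),p.max(0),p.mean(0))
E
```

```text
top g 21 [0.4894 0.3177 0.067 ]
top r 21 [0.4892 0.2677 0.067 ]
top y 27 [0.4885 0.2173 0.067 ]
scene g 38 [0.4918 0.3149 0.067 ]
scene r 25 [0.4909 0.2642 0.067 ]
scene y 34 [0.4905 0.2141 0.067 ]
top 28 [[252.8000030517578, 192.89999389648438], [254.0, 174.6999969482422], [261.1000061035156, 175.10000610351562], [259.79998779296875, 193.3000030517578]]
scene 292 [[235.8000030517578, 202.6999969482422], [245.1999969482422, 195.60000610351562], [262.70001220703125, 219.0], [253.3000030517578, 226.0]]
top or 19 wh 75
[ 0.523  -0.3049  0.044 ] [ 0.9972 -0.0754  0.    ] -0.08135982107213897 0.08408913341876499 orange 0.048311569588513396 0.08408913341876499 yaw -4.326601646056941
scene or 39 wh 159
[ 0.522  -0.3072  0.044 ] [ 0.9967 -0.0806  0.    ] -0.08218428884554742 0.08528146356221991 orange 0.04764240583326273 0.08528146356221991 yaw -4.62131930495998
top plate [[0.5018227034906431, -0.0045961474375015516], [0.6325480092798649, -0.0175705734592258], [0.6256775410529564, -0.08636446857129376], [0.4949888892306776, -0.07288077691512362]]
scene plate [[0.4994289120786231, -0.0750511746709836], [0.5023290106660445, -0.0007060697218497225], [0.6303955528857588, -0.023736384039773017], [0.624949945362074, -0.09475153805561598]]
top vial 40 [170. 166.] [178. 174.] [174.3   169.725]
scene vial 159 [308. 133.] [325. 153.] [317.2516 142.6038]
```

Run:
```python
from m import *
np.set_printoptions(precision=4,suppress=True)
print(tri([[240.5,199.2],[258,222.5]],[[256.3,194],[257.5,175.3]]))
c=np.array([.564,-.047]);
for yaw in(-5.7,174.3):
    u=np.array([np.cos(np.radians(yaw)),np.sin(np.radians(yaw))]);o=c+u*.01
    seat=np.r_[o-u*.04,.024];top=seat+.085*.707*np.r_[u,1];print(yaw,o,seat,top)
    for n in('scene','top'):print(n,proj(n,[seat,top]).round(1).tolist())
T=hsv('pics/top0.png')
m=mask(T,(100,80,20),(135,255,255),(245,165,25,40));r=cv2.minAreaRect(pts(m).astype(np.float32));print(m.sum()/255,cv2.boxPoints(r).round(1).tolist())
f=lambda n,x,y,w,h,k:cv2.resize(cv2.imread(n)[y:y+h,x:x+w],None,fx=k,fy=k,interpolation=cv2.INTER_CUBIC)
cv2.imwrite('pics/crop2.png',np.vstack([np.hstack([f('pics/scene0.png',222,190,50,37,8),f('pics/top0.png',232,165,50,37,8)]),np.hstack([f('pics/scene0.png',295,122,50,37,8),f('pics/top0.png',150,155,50,37,8)])]))
```

```text
[[ 0.5247 -0.0455  0.0711  0.0028]
 [ 0.601  -0.0521  0.0172  0.003 ]]
-5.7 [ 0.574 -0.048] [ 0.5341 -0.044   0.024 ] [ 0.5939 -0.05    0.0841]
scene [[243.4, 207.8], [256.9, 210.8]]
top [[255.4, 192.1], [257.7, 175.4]]
174.3 [ 0.554 -0.046] [ 0.5939 -0.05    0.024 ] [ 0.5341 -0.044   0.0841]
scene [[257.1, 219.7], [242.5, 198.5]]
top [[257.3, 177.1], [255.8, 191.0]]
146.0 [[251.39999389648438, 193.5], [253.60000610351562, 173.8000030517578], [261.5, 174.6999969482422], [259.29998779296875, 194.39999389648438]]
```

View pics/crop2.png

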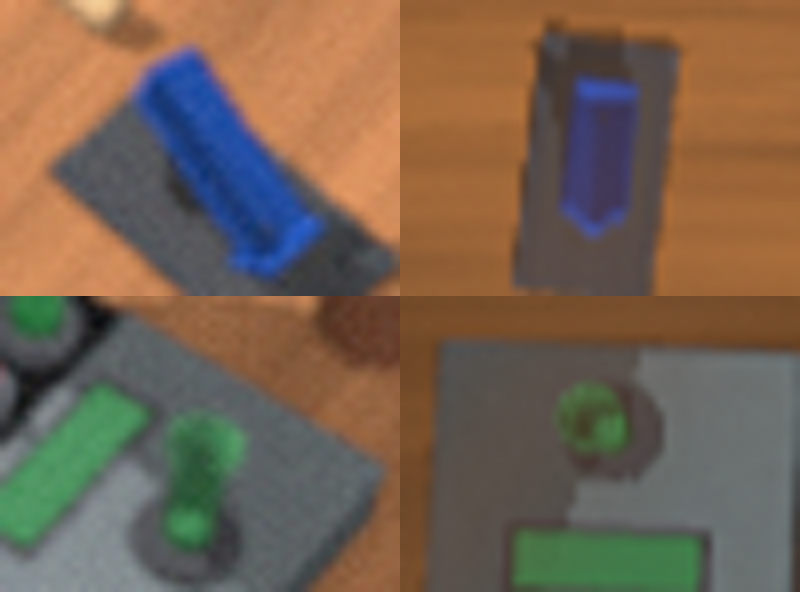

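Crop: blue stop is at the far end (scene 257,220) and the V trough's high end faces the robot (scene 242,198), so the rest's yaw is about 174°. Vial mouth at about scene (320.5,139.6), top (173,169.1).

```bash
python3 - <<'E'
from m import *
np.set_printoptions(precision=4,suppress=True)
print(onz('scene',[320.5,139.6],.111),onz('top',[173,169.1],.111),tri([[320.5,139.6]],[[173,169.1]]))
# tester top-face corners in top view
T=hsv('pics/top0.png');m=mask(T,(85,0,60),(130,90,150),(150,158,54,58))
r=cv2.minAreaRect(pts(m).astype(np.float32));print(onz('top',cv2.boxPoints(r),.045))
print('brush tip',onz('top',[246,206],.01)); print(env.state()['q'])
E
python3 -m pendant --help | head -20
```

```text
[[0.604  0.2671 0.111 ]] [[0.6065 0.2681 0.111 ]] [[0.6053 0.2669 0.1126 0.0025]]
[[0.4542 0.3525 0.045 ]
 [0.6469 0.3506 0.045 ]
 [0.6413 0.176  0.045 ]
 [0.4492 0.1798 0.045 ]]
brush tip [[ 0.4791 -0.0083  0.01  ]]
[67.6653 19.6311 87.3709 -0.     73.0751 -8.3676]invalid input: not JSON, or not a number
```

```bash
cat > g.py <<'E'
import sys
from h import *
from scipy.spatial.transform import Rotation as Ro
def plan(*wps):
    "wps: (x,y,z of grasp point, yaw): turn first, then shift in tool axes"
    s=env.state();p=s['ee_pos'].copy();yaw=s['ee_rot'][2]
    print('t',round(s['clock'],2),'grasp',(p-[0,0,env.grip_depth]).round(4),'rot',s['ee_rot'].round(2),'gap',round(s['finger_gap'],4),'F',s['ft_force'].round(1),'grip',round(s['grip_force'],1),'q6',s['q'][5].round(1))
    for x,y,z,w in wps:
        d=np.array([x,y,z+env.grip_depth])-p;R=Ro.from_euler('xyz',[180,0,w],degrees=True)
        sh=R.inv().apply(d)*1000;print('turn',round(-np.radians((w-yaw)),4),'shift',sh.round(1),'minrows',round(np.linalg.norm(sh)/41.7,1));p=p+d;yaw=w
if __name__=='__main__': plan(*eval(sys.argv[1]))
E
python3 g.py '[(.50,.05,.245,175.5),(.5654,-.3093,.12,175.5),(.5654,-.3093,.042,175.5)]'
```

```text
t 0.1 grasp [0.1266 0.5092 0.2449] rot [-1.7992e+02 -1.0000e-02  1.6603e+02] gap 0.0914 F [-0.3  0.2 -0.2] grip 0.0 q6 -8.4
turn -0.1652 shift [-4.083e+02 -4.285e+02 -1.000e-01] minrows 14.2
turn -0.0 shift [ -93.4 -353.1  125. ] minrows 9.3
turn -0.0 shift [ 0. -0. 78.] minrows 1.9
```

```bash
python3 -m pendant '[[[0,0,0,-0.083,1],[0,0,0,-0.082,1],[-20.4,-21.4,0,0,1],[-20.4,-21.4,0,0,1],[-20.4,-21.4,0,0,1],[-20.4,-21.4,0,0,1],[-20.4,-21.4,0,0,1],[-20.4,-21.4,0,0,1],[-20.4,-21.4,0,0,1],[-20.4,-21.4,0,0,1],[-20.4,-21.4,0,0,1],[-20.4,-21.4,0,0,1]]]'
python3 -m pendant '[[[-20.4,-21.4,0,0,1],[-20.4,-21.4,0,0,1],[-20.4,-21.4,0,0,1],[-20.4,-21.4,0,0,1],[-20.4,-21.4,0,0,1],[-20.4,-21.4,0,0,1],[-20.4,-21.4,0,0,1],[-20.4,-21.4,0,0,1],[-20.4,-21.4,0,0,1],[-20.4,-21.4,0,0,1],[-6.7,-25.2,8.9,0,1],[-6.7,-25.2,8.9,0,1]]]' >/dev/null
python3 -m pendant '[[[-6.7,-25.2,8.9,0,1],[-6.7,-25.2,8.9,0,1],[-6.7,-25.2,8.9,0,1],[-6.7,-25.2,8.9,0,1],[-6.7,-25.2,8.9,0,1],[-6.7,-25.2,8.9,0,1],[-6.7,-25.2,8.9,0,1],[-6.7,-25.2,8.9,0,1],[-6.7,-25.2,8.9,0,1],[-6.7,-25.2,8.9,0,1],[-6.7,-25.2,8.9,0,1],[-6.7,-25.2,8.9,0,1]]]' >/dev/null
python3 g.py '[(.5654,-.3093,.042,175.5)]'
```

```text
clock: 1.1
ee_pos: [0.3137, 0.2788, 0.2921]
ee_rot: [-180.0, -0.0, 175.5]
ft_force: [0.4, 0.1, 0.2]
finger_gap: 0.0918
grip_force: 0.0
t 3.1 grasp [ 0.5654 -0.3095  0.1199] rot [ 1.7996e+02 -5.0000e-02  1.7548e+02] gap 0.0919 F [0.7 1.6 0.3] grip 0.0 q6 -121.0
turn -0.0003 shift [-0.   0.2 77.9] minrows 1.9
```

```bash
python3 -m pendant '[[[0,0,20,0,0.2],[0,0,20,0,0],[0,0,20,0,-0.2],[0,0,18,0,-0.4],[0,0,0,0,-1],[0,0,0,0,-1],[0,0,0,0,-1],[0,0,0,0,-1],[0,0,0,0,-1],[0,0,0,0,-1]]]'
python3 -m pendant '[[[0,0,-15,0,-1],[0,0,-20,0,-1],[0,0,-25,0,-1],[0,0,-30,0,-1],[0,0,-30,0,-1],[0,0,0,0,-1]]]'
python3 - <<'E'
from h import *
a=save('scene','pics/s1.png');b=save('top','pics/t1.png')
f=lambda im,x,y,w,h,k:cv2.resize(im[y:y+h,x:x+w,::-1],None,fx=k,fy=k,interpolation=cv2.INTER_CUBIC)
cv2.imwrite('pics/crop3.png',np.hstack([f(a,130,180,100,120,4),f(b,280,140,100,120,4)]))
E
```

```text
clock: 3.93
ee_pos: [0.5659, -0.3086, 0.0907]
ee_rot: [-180.0, 0.1, 175.5]
ft_force: [-0.2, -0.2, -0.1]
finger_gap: 0.0298
grip_force: 0.0
clock: 4.43
ee_pos: [0.5676, -0.3098, 0.2172]
ee_rot: [-179.6, 0.6, 175.5]
ft_force: [1.4, 0.1, 0.9]
finger_gap: 0.0004
grip_force: 0.0
```

View pics/crop3.png

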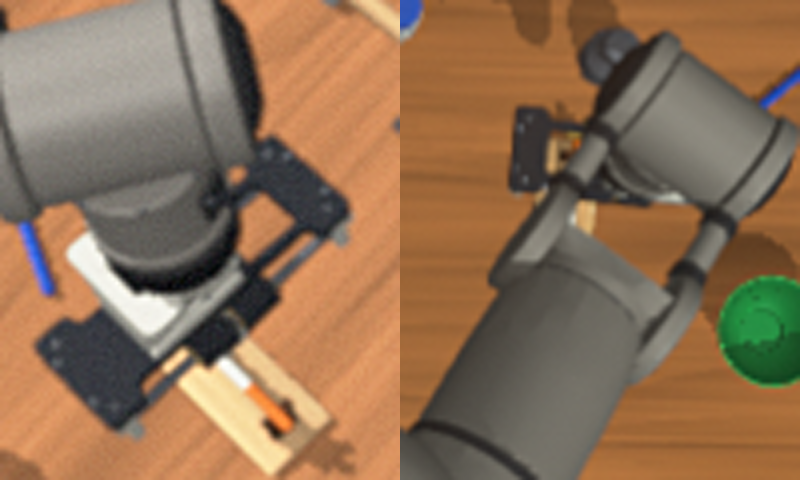

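The crops show the rod still lying in the cradle: orange head at scene (200,286). I lifted before the fingers had closed. Repeating the grasp with more closing time.

```bash
python3 - <<'E'
from m import *
for f in('pics/scene0.png','pics/s1.png'):
    o=pts(mask(hsv(f),(5,180,150),(16,255,255),(180,262,30,35)));print(len(o),o.mean(0),o.max(0))
E
python3 g.py '[(.5654,-.3093,.10,175.5),(.5654,-.3093,.042,175.5)]'
```

```text
39 [197.94871795 282.41025641] [202. 287.]
40 [198.05 282.45] [202. 287.]
t 4.53 grasp [ 0.5659 -0.3086  0.1649] rot [-179.89    0.19  175.49] gap 0.0008 F [-0.6  0.7 -0.6] grip 0.0 q6 -120.9
turn -0.0002 shift [ 0.5 -0.7 64.9] minrows 1.6
turn -0.0 shift [ 0. -0. 58.] minrows 1.4
```

```bash
python3 -m pendant '[[[0,0,0,0,-0.1],[0,0,0,0,-0.1],[0,0,0,0,-0.1],[0,0,17,0,-0.1],[0,0,17,0,-0.1],[0,0,17,0,-0.1],[0,0,17,0,-0.1],[0,0,0,0,-0.1]]]'
python3 g.py '[(.5654,-.3093,.042,175.5)]'
```

```text
clock: 5.2
ee_pos: [0.5637, -0.3071, 0.1369]
ee_rot: [179.7, -0.4, 175.5]
ft_force: [-0.8, -0.3, -0.2]
finger_gap: 0.041
grip_force: 0.0
t 5.2 grasp [ 0.5637 -0.3071  0.0902] rot [179.75  -0.41 175.48] gap 0.041 F [-0.8 -0.3 -0.2] grip 0.0 q6 -120.9
turn -0.0004 shift [-1.9 -2.  48.2] minrows 1.2
```

```bash
python3 -m pendant '[[[0,0,13,0,-0.1],[0,0,13,0,-0.1],[0,0,13,0,-0.1],[0,0,13,0,-0.1],[0,0,0,0,-0.1],[0,0,0,0,-1],[0,0,0,0,-1],[0,0,0,0,-1],[0,0,0,0,-1],[0,0,0,0,-1],[0,0,0,0,-1],[0,0,0,0,-1]]]'
python3 -m pendant '[[[0,0,0,0,-1]]]'
python3 g.py '[]'
```

```text
clock: 6.2
ee_pos: [0.5658, -0.3091, 0.0904]
ee_rot: [-179.9, 0.1, 175.5]
ft_force: [-0.5, -2.0, 3.0]
finger_gap: 0.009
grip_force: 30.0
clock: 6.28
ee_pos: [0.5658, -0.3091, 0.0903]
ee_rot: [-179.9, 0.1, 175.5]
ft_force: [-0.4, -3.1, 3.8]
finger_gap: 0.009
grip_force: 30.0
t 6.28 grasp [ 0.5658 -0.3091  0.0436] rot [-1.7992e+02  8.0000e-02  1.7548e+02] gap 0.009 F [-0.4 -3.1  3.8] grip 30.0 q6 -120.9
```

```bash
python3 -m pendant '[[[0,0,-10,0,-1],[0,0,-15,0,-1],[0,0,-20,0,-1],[0,0,-20,0,-1],[0,0,-20,0,-1],[0,0,-20,0,-1],[0,0,-20,0,-1],[0,0,-15,0,-1],[0,0,-10,0,-1],[0,0,0,0,-1]]]'
python3 - <<'E'
from h import *
a=save('scene','pics/s2.png');b=save('top','pics/t2.png')
f=lambda im,x,y,w,h,k:cv2.resize(im[y:y+h,x:x+w,::-1],None,fx=k,fy=k,interpolation=cv2.INTER_CUBIC)
cv2.imwrite('pics/crop4.png',np.hstack([f(a,120,170,110,130,3.6),f(b,280,130,110,130,3.6)]))
E
```

```text
clock: 7.12
ee_pos: [0.5661, -0.3084, 0.2423]
ee_rot: [-179.9, 0.2, 175.5]
ft_force: [0.3, 0.5, -0.4]
finger_gap: 0.009
grip_force: 30.0
```

View pics/crop4.png

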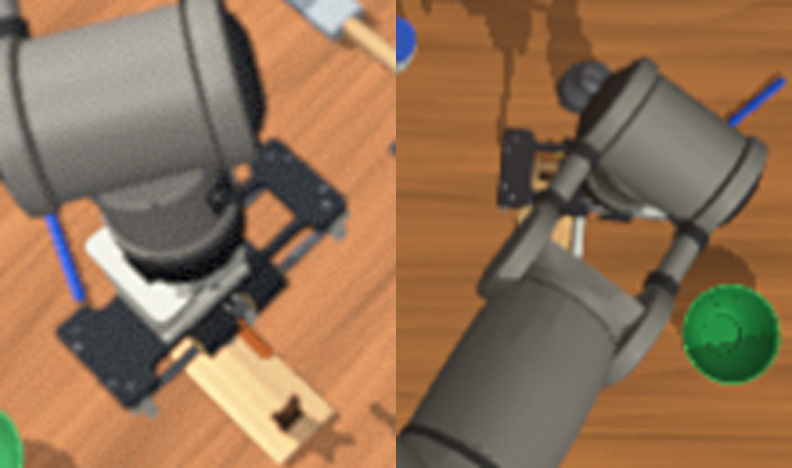

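Crop: rod is held and out of the cradle. The orange head shows at scene (193,267) and the foot side at top (330,197). Now checking its tilt numerically.

Run:
```python
from m import *
S=hsv('pics/s2.png');o=pts(mask(S,(3,150,60),(16,255,255),(180,250,30,30)));print(len(o),o.mean(0),o.min(0),o.max(0))
g=np.array([.5661,-.3084,.1956]);u=np.array([.997,-.078,0]);z=np.array([0,0,1.])
for a in range(0,91,15):
    d=np.cos(np.radians(a))*u+np.sin(np.radians(a))*z
    print(a,proj('scene',[g+.013*d,g+.043*d]).round(0).tolist(),proj('top',[g-.02*d,g-.127*d]).round(0).tolist())
T=hsv('pics/t2.png');w=pts(mask(T,(0,0,110),(180,70,255),(322,185,16,25)));print(len(w),w.min(0),w.max(0),w[w[:,1]>w[:,1].max()-2].mean(0))
```

```text
48 [190.5625     263.95833333] [186. 259.] [195. 268.]
0 [[187.0, 260.0], [195.0, 268.0]] [[331.0, 187.0], [329.0, 217.0]]
15 [[186.0, 259.0], [194.0, 266.0]] [[331.0, 187.0], [327.0, 216.0]]
30 [[186.0, 259.0], [192.0, 263.0]] [[331.0, 187.0], [325.0, 213.0]]
45 [[185.0, 258.0], [189.0, 260.0]] [[331.0, 186.0], [324.0, 208.0]]
60 [[184.0, 257.0], [186.0, 257.0]] [[330.0, 185.0], [324.0, 201.0]]
75 [[183.0, 256.0], [183.0, 253.0]] [[330.0, 183.0], [324.0, 193.0]]
90 [[182.0, 255.0], [180.0, 250.0]] [[330.0, 182.0], [324.0, 185.0]]
148 [322. 188.] [337. 209.] [332.  208.5]
```

Rod is level (tilt ≈0°) and the 30 N grip does not let it swing. The tool cannot tilt, so here is the plan:
1. Turn the rod half round.
2. Set it across the trough's high edge, with its balance point (a=70 mm) on the stop side of the edge (a≈85 mm).
3. Ease the fingers slightly so the foot tips down into the trough in a controlled way.

```bash
python3 g.py '[(.4922,-.0398,.15,175.48),(.4922,-.0398,.15,-5.7)]'
```

```text
t 7.22 grasp [ 0.5653 -0.308   0.1925] rot [ 1.7996e+02 -3.0000e-02  1.7550e+02] gap 0.0087 F [ 0.6  0.2 -0.8] grip 30.0 q6 -120.9
turn 0.0003 shift [ 94.  261.6  42.5] minrows 6.7
turn 3.1622 shift [0. 0. 0.] minrows 0.0
```

```bash
python3 -m pendant '[[[9.4,26.2,4.2,0,-1],[9.4,26.2,4.2,0,-1],[9.4,26.2,4.2,0,-1],[9.4,26.2,4.2,0,-1],[9.4,26.2,4.2,0,-1],[9.4,26.2,4.2,0,-1],[9.4,26.2,4.2,0,-1],[9.4,26.2,4.2,0,-1],[9.4,26.2,4.2,0,-1],[9.4,26.2,4.2,0,-1]]]' >/dev/null
python3 -m pendant '[[[0,0,0,0.1216,-1],[0,0,0,0.1216,-1],[0,0,0,0.1216,-1],[0,0,0,0.1216,-1],[0,0,0,0.1216,-1],[0,0,0,0.1216,-1],[0,0,0,0.1216,-1],[0,0,0,0.1216,-1],[0,0,0,0.1216,-1],[0,0,0,0.1216,-1],[0,0,0,0.1216,-1],[0,0,0,0.1216,-1]]]' >/dev/null
python3 -m pendant '[[[0,0,0,0.1216,-1],[0,0,0,0.1216,-1],[0,0,0,0.1216,-1],[0,0,0,0.1216,-1],[0,0,0,0.1216,-1],[0,0,0,0.1216,-1],[0,0,0,0.1216,-1],[0,0,0,0.1216,-1],[0,0,0,0.1216,-1],[0,0,0,0.1216,-1],[0,0,0,0.1216,-1],[0,0,0,0.1216,-1]]]' >/dev/null
python3 -m pendant '[[[0,0,0,0.1216,-1],[0,0,0,0.1216,-1],[0,0,0,0,-1],[0,0,0,0,-1]]]'
python3 g.py '[(.4922,-.0398,.095,-5.7)]'
python3 - <<'E'
from h import *
save('scene','pics/s3.png');save('top','pics/t3.png')
a=cv2.imread('pics/s3.png');b=cv2.imread('pics/t3.png')
f=lambda im,x,y,w,h,k:cv2.resize(im[y:y+h,x:x+w],None,fx=k,fy=k,interpolation=cv2.INTER_CUBIC)
cv2.imwrite('pics/crop5.png',np.hstack([f(a,180,140,110,110,3.6),f(b,200,150,110,110,3.6)]))
E
```

```text
clock: 10.38
ee_pos: [0.4918, -0.0396, 0.1966]
ee_rot: [-180.0, 0.1, -5.5]
ft_force: [0.3, -0.2, -0.5]
finger_gap: 0.0091
grip_force: 30.0
t 10.38 grasp [ 0.4918 -0.0396  0.1499] rot [-1.7997e+02  1.3000e-01 -5.4500e+00] gap 0.0091 F [ 0.3 -0.2 -0.5] grip 30.0 q6 81.9
turn 0.0043 shift [ 0.4  0.1 54.9] minrows 1.3
```

View pics/crop5.png

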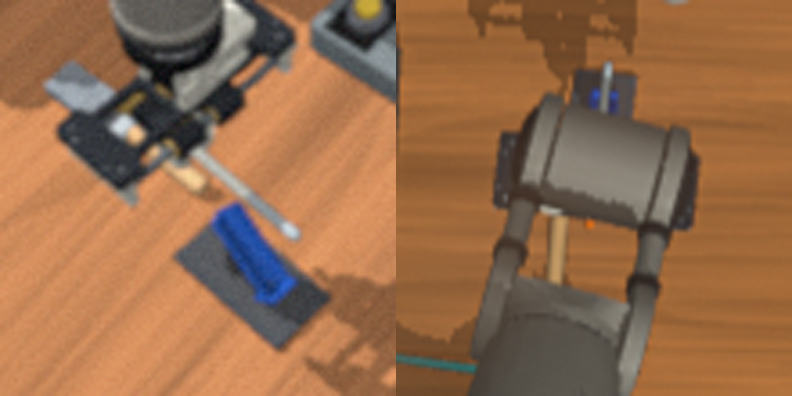

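The rod is held with its steel foot pointing away from the robot, over the rest: foot tip at scene (262,205), top (259,167.5). The trough is below it. Checking the lateral offset, then lowering.

```bash
python3 - <<'E'
from m import *
np.set_printoptions(precision=4,suppress=True)
T=hsv('pics/t3.png');S=hsv('pics/s3.png')
for n,H,b in(('top',T,(250,162,18,12)),('scene',S,(236,182,30,27))):
    w=pts(mask(H,(0,0,120),(180,75,255),b));P=onz(n,w,.15);c=P.mean(0);u=np.linalg.svd(P-c)[2][0];u*=np.sign(u[0]);s=(P-c)@u
    print(n,len(w),c+u*s.max(),u)
print('expected foot',np.array([.4918,-.0396])+.127*np.array([.9955,-.095]))
E
python3 -m pendant '[[[0,0,10,0,-1],[0,0,15,0,-1],[0,0,15,0,-1],[0,0,12,0,-1],[0,0,0,0,-1],[0,0,0,0,-1]]]'
```

```text
top 12 [ 0.6172 -0.0508  0.15  ] [ 0.9986 -0.0534  0.    ]
scene 149 [ 0.6175 -0.0574  0.15  ] [ 0.9932 -0.1163  0.    ]
expected foot [ 0.6182 -0.0517]
clock: 10.98
ee_pos: [0.4921, -0.0397, 0.1452]
ee_rot: [-180.0, 0.1, -5.6]
ft_force: [0.3, -0.5, -0.4]
finger_gap: 0.0087
grip_force: 30.0
```

```bash
python3 -m pendant '[[[0,0,3,0,-1],[0,0,3,0,-1],[0,0,3,0,-1],[0,0,0,0,-1]]]' | grep -E 'pos|force'
python3 -m pendant '[[[0,0,1.5,0,-1],[0,0,0,0,-1]]]'| grep -E 'pos|force'
python3 -m pendant '[[[0,0,1.5,0,-1],[0,0,0,0,-1]]]'| grep -E 'pos|force'
```

```text
ee_pos: [0.4923, -0.0398, 0.1364]
ft_force: [0.1, -0.6, -0.1]
grip_force: 30.0
ee_pos: [0.4924, -0.0398, 0.1351]
ft_force: [-0.2, 0.3, 0.1]
grip_force: 30.0
ee_pos: [0.4925, -0.0398, 0.1335]
ft_force: [-0.3, -0.0, 0.3]
grip_force: 30.0
```

```bash
python3 -m pendant '[[[0,0,1.5,0,-1],[0,0,0,0,-1]]]'| grep -E 'pos|ft_force'
python3 -m pendant '[[[0,0,1.5,0,-1],[0,0,0,0,-1]]]'| grep -E 'pos|ft_force'
```

```text
ee_pos: [0.4926, -0.0399, 0.1322]
ft_force: [-0.8, -0.2, 2.9]
ee_pos: [0.4926, -0.0399, 0.1308]
ft_force: [-0.7, -0.9, 4.3]
```

```bash
python3 -m pendant '[[[0,0,-1,0,-0.72],[0,0,0,0,-0.72],[0,0,0,0,-0.72],[0,0,-3,0,-0.72],[0,0,-4,0,-0.72],[0,0,-4,0,-0.72],[0,0,-4,0,-0.72],[0,0,-4,0,-0.72],[0,0,-4,0,-0.72],[0,0,-4,0,-0.72],[0,0,-4,0,-0.72],[0,0,0,0,-0.72]]]'
python3 - <<'E'
from h import *
save('scene','pics/s4.png');save('top','pics/t4.png')
a=cv2.imread('pics/s4.png');b=cv2.imread('pics/t4.png')
f=lambda im,x,y,w,h,k:cv2.resize(im[y:y+h,x:x+w],None,fx=k,fy=k,interpolation=cv2.INTER_CUBIC)
cv2.imwrite('pics/crop6.png',np.hstack([f(a,190,140,90,90,4.4),f(b,210,150,90,90,4.4)]))
E
```

```text
clock: 12.98
ee_pos: [0.4928, -0.0399, 0.1635]
ee_rot: [180.0, -0.1, -5.7]
ft_force: [0.6, 0.1, -0.3]
finger_gap: 0.0131
grip_force: 0.0
```

View pics/crop6.png

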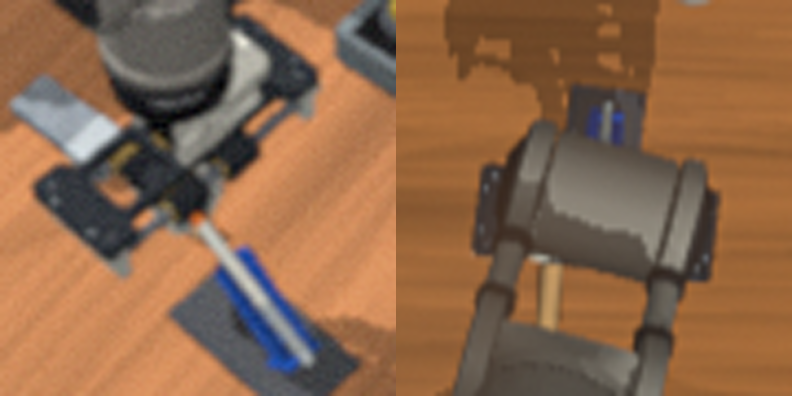

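The rod has tipped into the trough, head up inside the slack fingers. Foot at scene (260,222), top (258.2,172.7). Checking whether the foot is seated.

```bash
cat > rodfit.py <<'E'
from m import *
def fit(sf,tf,sb,tb):
    # steel/white pixels -> rod axis as intersection of two view planes
    N=[];O=[]
    for n,f,b in(('scene',sf,sb),('top',tf,tb)):
        p=pts(mask(hsv(f),(0,0,105),(180,80,255),b))
        c=p.mean(0);u=np.linalg.svd(p-c)[2][0];u*=np.sign(u[1])*(1 if n=='scene' else -1);s=(p-c)@u
        e=c+u*s.max();h=c+u*s.min();o,D=ray(n,[e,h]);N.append(np.cross(D[0],D[1]));O.append(o);print(n,len(p),'foot px',e.round(1),'other',h.round(1))
        if n=='scene':E=e
    d=np.cross(N[0],N[1]);d/=np.linalg.norm(d);d*=np.sign(d[2]);print('axis',d.round(3),'elev',np.degrees(np.arcsin(d[2])).round(1))
    o,D=ray('scene',E);n=N[1];P=o+D[0]*((O[1]-o)@n)/(D[0]@n);print('foot tip',P.round(4))
E
python3 - <<'E'
from rodfit import *
fit('pics/s4.png','pics/t4.png',(233,190,32,36),(254,170,10,14))
print(tri([[260,221.8]],[[258.2,172.7]]).round(4))
E
```

```text
scene 189 foot px [259.7 222.2] other [234.9 190.5]
top 13 foot px [257.9 173. ] other [257.2 180. ]
axis [-0.803  0.07   0.592] elev 36.3
foot tip [ 0.6057 -0.0518  0.0243]
[[ 0.6096 -0.0537  0.0356  0.0019]]
```

The foot measures (0.606,-0.052,~0.03) at 36° against the seat at (0.594,-0.050,0.024) and 45°, so it sits on top of the stop. I'll grip, draw it about 12 mm towards the head and ease again.

```bash
python3 -m pendant '[[[0,0,0,0,-1],[0,0,0,0,-1],[0,0,0,0,-1],[-2,0,-1.5,0,-1],[-3,0,-2,0,-1],[-3,0,-2,0,-1],[-3,0,-2,0,-1],[-1,0,0,0,-1],[0,0,0,0,-1]]]'
python3 -m pendant '[[[0,0,0,0,-0.72],[0,0,0,0,-0.72],[0,0,0,0,-0.72],[0,0,0,0,-0.72],[0,0,-3,0,-0.72],[0,0,-3,0,-0.72],[0,0,0,0,-0.72]]]' | grep -E 'pos|gap'
python3 - <<'E'
from rodfit import *
save('scene','pics/s5.png');save('top','pics/t5.png')
fit('pics/s5.png','pics/t5.png',(233,190,32,36),(254,168,10,16))
E
```

```text
clock: 13.83
ee_pos: [0.4802, -0.0386, 0.1704]
ee_rot: [-180.0, -0.0, -5.7]
ft_force: [-0.4, -1.1, -0.5]
finger_gap: 0.0088
grip_force: 30.0
ee_pos: [0.4808, -0.0386, 0.1768]
finger_gap: 0.013
scene 176 foot px [256.5 220.9] other [234.9 189.4]
top 7 foot px [257. 177.] other [257. 183.]
axis [-0.6    0.009  0.8  ] elev 53.1
foot tip [ 0.5909 -0.0494  0.0108]
```

```bash
python3 -m pendant '[[[0,0,0,0,-0.4],[0,0,0,0,-0.4],[0,0,0,0,-0.4],[0,0,0,0,-0.4],[0,0,-15,0,-0.4],[0,0,-20,0,-0.4],[0,0,-15,0,-0.4],[0,0,0,0,-0.4],[0,0,0,0,-0.4],[0,0,0,0,-0.4]]]'
python3 - <<'E'
from rodfit import *
save('scene','pics/s6.png');save('top','pics/t6.png')
fit('pics/s6.png','pics/t6.png',(233,190,32,36),(254,168,10,16))
o=pts(mask(hsv('pics/s6.png'),(3,150,60),(16,255,255),(215,165,30,35)));print('orange',len(o),o.min(0),o.max(0),o.mean(0))
seat=np.array([.594,-.050,.024]);v=np.array([-.704,.0705,.707])
for a in(0,.055,.125,.17):print(a,proj('scene',seat+a*v).round(1),proj('top',seat+a*v).round(1))
a=cv2.imread('pics/s6.png');b=cv2.imread('pics/t6.png')
f=lambda im,x,y,w,h,k:cv2.resize(im[y:y+h,x:x+w],None,fx=k,fy=k,interpolation=cv2.INTER_CUBIC)
cv2.imwrite('pics/crop7.png',np.hstack([f(a,190,140,90,90,4.4),f(b,210,150,90,90,4.4)]))
E
python3 g.py '[]'
```

```text
clock: 15.35
ee_pos: [0.48, -0.0385, 0.2253]
ee_rot: [-180.0, 0.1, -5.7]
ft_force: [-0.2, -0.4, -0.0]
finger_gap: 0.0276
grip_force: 0.0
scene 182 foot px [258.3 220.5] other [234. 190.]
top 7 foot px [257. 177.] other [257. 183.]
axis [-0.715  0.004  0.699] elev 44.4
foot tip [ 0.598  -0.049   0.0217]
orange 51 [219. 176.] [243. 195.] [230.88235294 182.64705882]
0 [[257.1 219.7]] [[257.3 177.1]]
0.055 [[247.8 206.1]] [[256.3 186. ]]
0.125 [[235.5 188.2]] [[255. 198.]]
0.17 [[227.3 176.2]] [[254.2 206.2]]
t 15.45 grasp [ 0.4799 -0.0385  0.1783] rot [-1.7998e+02  1.2000e-01 -5.6600e+00] gap 0.0274 F [-0.5 -0.7 -0.1] grip 0.0 q6 81.9
```

View pics/crop7.png

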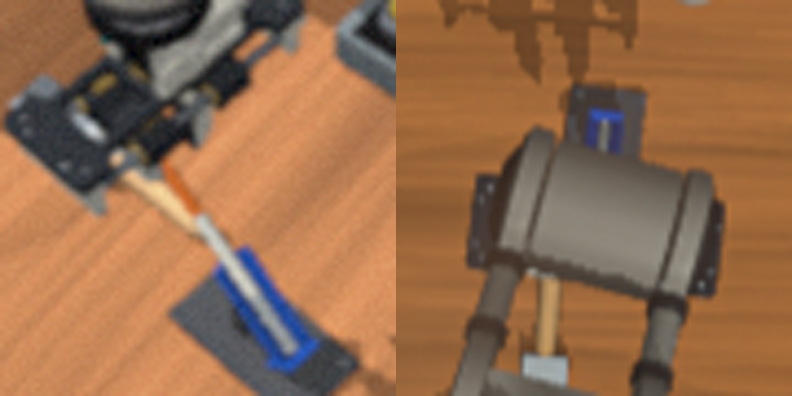

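Crop: fingers are open and clear. The rod lies in the blue trough at ~45°, foot at the stop (scene 257,220), orange head free (228,177). Now I'll grip it near the head (143 mm from the foot).

```bash
python3 -m pendant '[[[6.7,0,0,0,-0.4],[6.7,0,0,0,-0.4],[0,0,12,0,-0.4],[0,0,15,0,-0.4],[0,0,15,0,-0.4],[0,0,11,0,-0.4],[0,0,0,0,-0.4],[0,0,0,0,-1],[0,0,0,0,-1],[0,0,0,0,-1],[0,0,0,0,-1],[0,0,0,0,-1]]]'
python3 g.py '[]'
python3 -m pendant '[[[0,0,0,0,-1],[0,0,1,0,-1],[4.4,0,-4,0,-1],[4.5,0,-4.1,0,-1],[4.7,0,-3.6,0,-1],[4.8,0,-3.7,0,-1],[5.1,0,-3.2,0,-1],[5.1,0,-3.3,0,-1]]]'
python3 - <<'E'
from rodfit import *
save('scene','pics/s7.png');save('top','pics/t7.png')
fit('pics/s7.png','pics/t7.png',(233,180,32,45),(254,168,10,16))
E
```

```text
clock: 16.45
ee_pos: [0.4943, -0.0402, 0.1738]
ee_rot: [180.0, -0.1, -5.7]
ft_force: [0.2, -0.8, -0.8]
finger_gap: 0.0093
grip_force: 30.0
t 16.45 grasp [ 0.4943 -0.0402  0.1271] rot [ 1.7998e+02 -1.0000e-01 -5.6600e+00] gap 0.0093 F [ 0.2 -0.8 -0.8] grip 30.0 q6 82.2
clock: 17.12
ee_pos: [0.5215, -0.0426, 0.1942]
ee_rot: [-180.0, 0.2, -5.7]
ft_force: [-5.0, -0.2, 2.3]
finger_gap: 0.009
grip_force: 30.0
scene 197 foot px [257.4 220.9] other [236.4 185. ]
top 85 foot px [252.8 176.8] other [263.6 181.6]
axis [-0.178 -0.151  0.972] elev 76.5
foot tip [ 0.5914 -0.0457  0.0057]
```

```bash
python3 -m pendant '[[[5.3,0,-2.8,0,-1],[5.4,0,-2.8,0,-1],[5.5,0,-2.3,0,-1],[5.6,0,-2.3,0,-1],[5.7,0,-1.8,0,-1],[5.8,0,-1.8,0,-1],[5.8,0,-1.3,0,-1],[5.9,0,-1.3,0,-1],[6,0,-0.8,0,-1],[6,0,-0.8,0,-1],[6,0,-0.3,0,-1],[6,0,-0.2,0,-1]]]'
python3 - <<'E'
from rodfit import *
save('scene','pics/s8.png');save('top','pics/t8.png')
p=pts(mask(hsv('pics/s8.png'),(0,0,105),(180,80,255),(233,180,32,45)));print(len(p),p.min(0),p.max(0))
for y in range(182,224,4):
    q=p[abs(p[:,1]-y)<1];print(y,q[:,0].min() if len(q) else 0,q[:,0].max() if len(q) else 0,end=' | ')
f=np.array([.594,-.050,.024]);print(proj('scene',[f,f+[0,0,.055],f+[0,0,.125],f+[0,0,.17]]))
E
```

```text
clock: 18.22
ee_pos: [0.5911, -0.0497, 0.2135]
ee_rot: [180.0, 0.0, -5.6]
ft_force: [-4.3, -1.0, 5.9]
finger_gap: 0.0092
grip_force: 30.0
208 [233. 180.] [264. 224.]
182 256.0 264.0 | 186 255.0 261.0 | 190 261.0 261.0 | 194 244.0 244.0 | 198 240.0 240.0 | 202 249.0 251.0 | 206 253.0 256.0 | 210 233.0 257.0 | 214 237.0 257.0 | 218 236.0 257.0 | 222 240.0 240.0 | [[257.10398749 219.73240952]
 [256.89781457 211.59254709]
 [256.60953428 200.21198524]
 [256.4068177  192.20992812]]
```

```bash
python3 -m pendant '[[[0,0,-5,0,-1],[0,0,-10,0,-1],[0,0,-15,0,-1],[0,0,-20,0,-1],[0,0,-20,0,-1],[0,0,-20,0,-1],[0,0,-20,0,-1],[0,0,-15,0,-1],[0,0,-10,0,-1],[0,0,-5,0,-1],[0,0,0,0,-1],[0,0,0,0,-1]]]'
python3 - <<'E'
from rodfit import *
save('scene','pics/s9.png');save('top','pics/t9.png')
g=np.array(env.state()['ee_pos'])-[0,0,.0467];print(g)
for e in(-10,-5,0,5,10):
    a=np.radians(e);d=np.array([np.sin(a)*.995,-.1*np.sin(a),-np.cos(a)]);print(e,proj('scene',[g+.02*d,g+.083*d,g+.138*d]).round(1).tolist())
p=pts(mask(hsv('pics/s9.png'),(0,0,115),(180,60,255),(240,160,35,55)))
for y in range(162,214,3):
    q=p[abs(p[:,1]-y)<1];print(y,len(q),q[:,0].min() if len(q) else 0,q[:,0].max() if len(q) else 0,end=' | ')
E
```

```text
clock: 19.32
ee_pos: [0.5908, -0.0495, 0.3519]
ee_rot: [-180.0, 0.0, -5.7]
ft_force: [-0.2, -0.1, -0.5]
finger_gap: 0.0095
grip_force: 30.0
[ 0.59067396 -0.04949467  0.30461088]
-10 [[254.1, 172.5], [251.5, 182.8], [249.6, 190.9]]
-5 [[254.5, 172.9], [253.5, 184.5], [252.6, 193.7]]
0 [[255.0, 173.4], [255.4, 186.2], [255.7, 196.4]]
5 [[255.5, 173.7], [257.4, 187.8], [258.8, 198.9]]
10 [[256.0, 174.1], [259.3, 189.2], [261.9, 201.2]]
162 0 0 0 | 165 1 242.0 242.0 | 168 0 0 0 | 171 6 246.0 261.0 | 174 3 247.0 253.0 | 177 4 252.0 255.0 | 180 4 253.0 256.0 | 183 4 240.0 256.0 | 186 4 240.0 256.0 | 189 3 254.0 256.0 | 192 3 255.0 257.0 | 195 3 255.0 257.0 | 198 0 0 0 | 201 0 0 0 | 204 0 0 0 | 207 1 254.0 254.0 | 210 1 257.0 257.0 | 213 0 0 0 |
```

```bash
python3 - <<'E'
from rodfit import *
print(onz('scene',[[256.1,196.5],[256.1,197]],.167))
a=cv2.imread('pics/s9.png')[155:205,235:275].astype(int)
g=cv2.cvtColor(a.astype(np.uint8),cv2.COLOR_BGR2HSV)
for y in range(20,46,2):print(y+155,' '.join('%3d/%3d'%(g[y,x,1],g[y,x,2]) for x in range(15,26)))
E
python3 g.py '[(.604,.267,.305,-5.7)]'
```

```text
[[ 0.59190752 -0.04928871  0.167     ]
 [ 0.59290022 -0.05053714  0.167     ]]
175  22/115   6/127  15/135  13/122   7/113  24/105  85/144 141/184 143/196 144/190 136/191
177 107/196  71/170  35/147  15/132  14/127  21/132  77/153 131/187 143/202 145/197 144/197
179 143/227 135/223 110/202  59/172  19/149  16/146  58/154 121/177 143/195 144/196 142/191
181 144/220 143/214 120/206  74/183  19/158  10/148  50/153 115/173 143/195 143/191 142/189
183 143/211 143/212 134/203  81/180  24/161  12/149  36/150 105/168 138/185 147/182 142/185
185 145/204 148/200 133/201  83/182  23/163  10/151  32/152  93/164 137/181 151/181 142/180
187 142/199 144/199 140/193  96/186  39/165   7/146  16/143  79/158 133/182 147/187 147/191
189 144/198 144/198 143/192 109/180  50/144  14/127   9/120  72/145 128/183 148/195 145/197
191 142/197 141/196 141/190 117/170  60/145  11/120  17/121  58/140 128/174 147/200 144/200
193 144/191 145/190 146/189 128/182  77/159   6/127  19/123  47/131 122/172 143/203 148/209
195 148/190 144/190 153/193 134/200  90/175   2/128  29/122  38/129 115/171 138/210 141/217
197 146/198 144/202 139/209 141/205 111/186  51/150  14/127  53/144 115/187 139/215 145/211
199 147/200 145/207 146/206 143/203 145/206 138/210 138/201 139/206 144/211 140/213 141/217
t 19.42 grasp [ 0.5907 -0.0495  0.3046] rot [-1.7998e+02  1.2000e-01 -5.6600e+00] gap 0.0096 F [ 0.2 -0.5  0.3] grip 30.0 q6 83.5
turn 0.0007 shift [ -18.2 -316.3   -0.4] minrows 7.6
```

```bash
python3 -m pendant '[[[-0.7,-11,0,0,-1],[-1.4,-22,0,0,-1],[-1.4,-25,0,0,-1],[-1.6,-27,0,0,-1],[-1.6,-27,0,0,-1],[-1.6,-27,0,0,-1],[-1.6,-27,0,0,-1],[-1.6,-27,0,0,-1],[-1.6,-27,0,0,-1],[-1.6,-27,0,0,-1],[-1.6,-27,0,0,-1],[-1.4,-22,0,0,-1]]]' >/dev/null
python3 -m pendant '[[[-1.2,-16,0,0,-1],[-0.4,-5.2,0,0,-1],[0,0,0,0,-1],[0,0,0,0,-1],[0,0,0,0,-1]]]'
python3 - <<'E'
from rodfit import *
save('scene','pics/s10.png');save('top','pics/t10.png')
g=np.array(env.state()['ee_pos'])-[0,0,.0467];print(g)
for e in((0,0),(.002,-.001)):
    f=g+[e[0],e[1],-.138];print(proj('scene',f),proj('scene',[f[0],f[1],.111]),proj('top',f))
print('mouth',proj('scene',[.605,.267,.111]))
H=cv2.cvtColor(cv2.imread('pics/s10.png'),cv2.COLOR_BGR2HSV)
cv2.imwrite('pics/crop8.png',cv2.resize(cv2.imread('pics/s10.png')[75:165,280:360],None,fx=6.6,fy=6.6,interpolation=cv2.INTER_CUBIC))
E
```

```text
clock: 20.83
ee_pos: [0.6032, 0.2668, 0.3525]
ee_rot: [180.0, 0.0, -5.7]
ft_force: [0.8, -0.4, -0.2]
finger_gap: 0.009
grip_force: 30.0
[0.60325125 0.26670139 0.30603123]
[[322.57343548 128.19558867]] [[320.23687652 139.55977813]] [[170.34268247 167.9250087 ]]
[[322.93619704 128.70620034]] [[320.58340651 140.06023411]] [[170.64380016 167.37971195]]
mouth [[320.74231869 139.76855051]]
```

View pics/crop8.png

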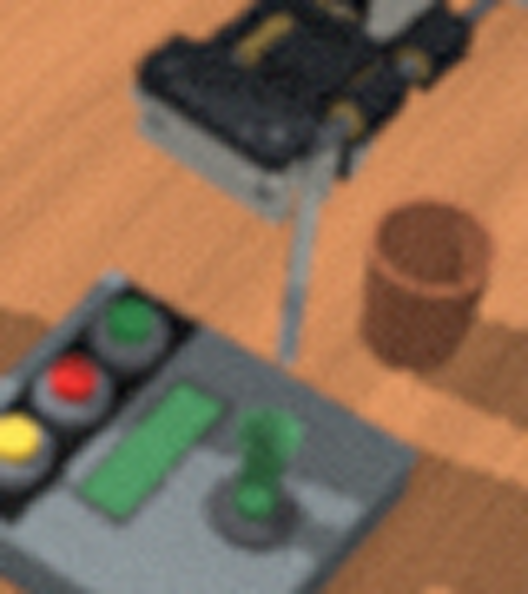

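Crop: the rod hangs upright, its foot at scene (323.1,129.4) over the vial mouth (320.5,139.8), as the projection of a centred foot predicts. Lowering.

```bash
python3 -m pendant '[[[0,0,8,0,-1],[0,0,12,0,-1],[0,0,12,0,-1],[0,0,10,0,-1],[0,0,6,0,-1],[0,0,4,0,-1],[0,0,4,0,-1],[0,0,4,0,-1],[0,0,0,0,-1]]]' | grep -E 'pos|force|gap'
python3 -m pendant '[[[0,0,4,0,-1],[0,0,4,0,-1],[0,0,4,0,-1],[0,0,4,0,-1],[0,0,0,0,-1]]]' | grep -E 'pos|force|gap'
```

```text
ee_pos: [0.6029, 0.2679, 0.2919]
ft_force: [0.5, 0.7, -0.9]
finger_gap: 0.0094
grip_force: 30.0
ee_pos: [0.6027, 0.2679, 0.2753]
ft_force: [0.8, 0.2, -0.5]
finger_gap: 0.0094
grip_force: 30.0
```

```bash
python3 -m pendant '[[[0,0,4,0,-1],[0,0,4,0,-1],[0,0,4,0,-1],[0,0,4,0,-1],[0,0,0,0,-1]]]' | grep -E 'pos|ft'
python3 -m pendant '[[[0,0,4,0,-1],[0,0,4,0,-1],[0,0,3,0,-1],[0,0,0,0,-1]]]' | grep -E 'pos|ft'
```

```text
ee_pos: [0.6027, 0.2679, 0.2593]
ft_force: [0.1, -0.6, 0.0]
ee_pos: [0.6027, 0.2679, 0.2486]
ft_force: [0.3, -0.9, -0.7]
```

```bash
for i in 1 2; do python3 -m pendant '[[[0,0,2,0,-1],[0,0,0,0,-1]]]' | grep -E 'pos|ft'; done
python3 -m pendant '[[[0,0,1.5,0,-1],[0,0,0,0,-1]]]' | grep -E 'pos|ft'
python3 -m pendant '[[[0,0,1.5,0,-1],[0,0,0,0,-1]]]' | grep -E 'pos|ft'
```

```text
ee_pos: [0.603, 0.268, 0.2472]
ft_force: [0.2, 0.1, -0.5]
ee_pos: [0.603, 0.268, 0.2453]
ft_force: [-0.1, 0.3, 0.4]
ee_pos: [0.603, 0.268, 0.2438]
ft_force: [-0.1, -1.0, -0.8]
ee_pos: [0.6031, 0.268, 0.2424]
ft_force: [0.2, 0.4, 0.5]
```

```bash
for i in 1 2; do python3 -m pendant '[[[0,0,1,0,-1],[0,0,0,0,-1]]]' | grep -E 'pos|ft'; done
```

```text
ee_pos: [0.6032, 0.2681, 0.2422]
ft_force: [-0.8, 0.1, 2.4]
ee_pos: [0.6033, 0.2681, 0.242]
ft_force: [-1.6, -0.2, 7.5]
```

Force 7.5 N: the foot stands on the floor (TCP 0.242, as expected). Relieve, release and raise.

```bash
python3 -m pendant '[[[0,0,-1.2,0,-1],[0,0,0,0,-0.7],[0,0,0,0,-0.5],[0,0,0,0,-0.3],[0,0,0,0,0],[0,0,0,0,0.2],[0,0,0,0,0.2],[0,0,-10,0,0.2],[0,0,-15,0,0.2],[0,0,-20,0,0.2],[0,0,-25,0,0.2],[0,0,-25,0,0.2]]]'
python3 -m pendant '[[[0,0,-10,0,0.2],[0,0,0,0,-0.2],[0,0,0,0,-1],[0,0,0,0,-1],[0,0,0,0,-1]]]' | grep -E 'pos|gap'
python3 - <<'E'
from rodfit import *
save('scene','pics/s11.png')
H=hsv('pics/s11.png');o=pts(mask(H,(3,150,60),(16,255,255),(305,60,45,75)))
f=np.array([.605,.267,.056]);print(proj('scene',[f+[0,0,.055],f+[0,0,.125],f+[0,0,.17]]).round(1).tolist())
a=cv2.imread('pics/s11.png')
cv2.imwrite('pics/v.png',a)
for y in range(92,142,4):
    print(y,''.join('O' if h<17 and s>170 and v>90 else 'w' if s<70 and v>115 else 'g' if 45<h<85 and s>80 else 'd' if v<70 else '.' for h,s,v in H[y,295:345].astype(int)))
E
python3 g.py '[(.4905,.2157,.16,-5.7)]'
```

```text
clock: 24.85
ee_pos: [0.6028, 0.2679, 0.3383]
ee_rot: [-180.0, 0.0, -5.7]
ft_force: [0.0, 1.0, 0.1]
finger_gap: 0.0546
grip_force: 0.0
ee_pos: [0.6026, 0.2678, 0.3447]
finger_gap: 0.0329
[[320.7, 139.8], [323.7, 125.7], [325.7, 115.9]]
92 ......w...ddddddddddddddddddddddddddddddddd.w.....
96 ......ww..wwww..ddddd..ddd.dddddd...dddddd........
100 ...........wwwwwwwww..dddddddddd....ddddw.........
104 .................wwwwwwwwwwwwwww..................
108 .......................wwwwwwww...................
112 ..................................................
116 .ww......................OOO......................
120 ..dggggd.................OO.......................
124 .ggggggg..ddddd.........OOO.......................
128 .........ddd..........wwwww.......................
132 .ddddddd...............wwww..w....................
136 .ddd.....gggggggggg....wwww.........w.............
140 .wwwwggggggggggg.....g.wwwwggg............w.......
t 25.32 grasp [0.6027 0.2679 0.2982] rot [ 1.7993e+02  1.7000e-01 -5.6600e+00] gap 0.029 F [-0.  -0.5 -0.8] grip 0.0 q6 113.0
turn 0.0006 shift [-106.5   63.   138.2] minrows 4.4
```

The rod stands in the vial: orange head at scene (321,117), leaning only slightly in the bore. Now to the yellow key.

```bash
python3 g.py '[(.490,.2157,.2982,-5.7),(.490,.2157,.115,-5.7)]'
python3 -m pendant '[[[-7,3.5,0,0,-1],[-12,7,0,0,-1],[-17,10,0,0,-1],[-18,11,0,0,-1],[-18,11,0,0,-1],[-17,10,0,0,-1],[-12,7,0,0,-1],[-6,3.5,0,0,-1],[0,0,0,0,-1],[0,0,0,0,-1],[0,0,0,0,-1]]]'
python3 g.py '[(.490,.2157,.115,-5.7)]'
```

```text
t 25.32 grasp [0.6027 0.2679 0.2982] rot [ 1.7993e+02  1.7000e-01 -5.6600e+00] gap 0.029 F [-0.  -0.5 -0.8] grip 0.0 q6 113.0
turn 0.0006 shift [-107.    63.1    0. ] minrows 3.0
turn -0.0 shift [  0.   -0.  183.2] minrows 4.4
clock: 26.23
ee_pos: [0.491, 0.2161, 0.3464]
ee_rot: [-180.0, -0.0, -5.7]
ft_force: [0.7, -0.3, 0.3]
finger_gap: 0.0005
grip_force: 0.0
t 26.23 grasp [0.491  0.2161 0.2997] rot [-179.99   -0.     -5.66] gap 0.0005 F [ 0.7 -0.3  0.3] grip 0.0 q6 111.2
turn 0.0006 shift [ -1.    0.5 184.7] minrows 4.4
```

```bash
python3 -m pendant '[[[0,0,15,0,-1],[0,0,25,0,-1],[0,0,30,0,-1],[0,0,30,0,-1],[0,0,30,0,-1],[0,0,25,0,-1],[0,0,18,0,-1],[0,0,12,0,-1],[0,0,0,0,-1],[0,0,0,0,-1]]]'
python3 -m pendant '[[[0,0,8,0,-1],[0,0,8,0,-1],[0,0,6,0,-1],[0,0,4,0,-1],[0,0,0,0,-1],[0,0,0,0,-1]]]'
python3 -m pendant '[[[0,0,2,0,-1],[0,0,0,0,-1]]]' | grep -E 'pos|ft'
python3 -m pendant '[[[0,0,2,0,-1],[0,0,0,0,-1]]]' | grep -E 'pos|ft'
```

```text
clock: 27.07
ee_pos: [0.4907, 0.216, 0.161]
ee_rot: [180.0, 0.1, -5.7]
ft_force: [-0.6, 0.2, 0.3]
finger_gap: 0.0006
grip_force: 0.0
clock: 27.57
ee_pos: [0.4903, 0.2159, 0.1356]
ee_rot: [180.0, 0.0, -5.7]
ft_force: [0.5, 0.5, -0.8]
finger_gap: 0.0006
grip_force: 0.0
ee_pos: [0.4904, 0.2159, 0.1338]
ft_force: [0.2, 0.2, 0.6]
ee_pos: [0.4906, 0.2159, 0.1318]
ft_force: [-0.0, 0.5, 1.5]
```

Key touched at TCP ≈0.133. Pressing fully down to 0.1265.

```bash
for i in 1 2 3; do python3 -m pendant '[[[0,0,2,0,-1],[0,0,0,0,-1]]]' | grep -E 'pos|ft'; done
```

```text
ee_pos: [0.4906, 0.2159, 0.1298]
ft_force: [0.1, -0.2, 3.0]
ee_pos: [0.4906, 0.2159, 0.1278]
ft_force: [0.0, 0.9, 3.9]
ee_pos: [0.4906, 0.216, 0.1267]
ft_force: [-1.9, -0.6, 10.0]
```

```bash
python3 -m pendant '[[[0,0,-8,0,-1],[0,0,-14,0,-1],[0,0,-16,0,-1],[-1,-10,0,0,-1],[-1.5,-16,0,0,-1],[-2,-19,0,0,-1],[-2,-19,0,0,-1],[-1.5,-16,0,0,-1],[-1,-12,0,0,-1],[-1,-8,0,0,-1],[0,0,0,0,-1],[0,0,0,0,-1]]]'
python3 g.py '[(.4906,.3163,.0863,-5.7)]'
```

```text
clock: 29.4
ee_pos: [0.4899, 0.3163, 0.1632]
ee_rot: [180.0, 0.0, -5.6]
ft_force: [-0.3, 0.4, -0.2]
finger_gap: 0.0005
grip_force: 0.0
t 29.4 grasp [0.4899 0.3163 0.1165] rot [ 1.7996e+02  4.0000e-02 -5.6200e+00] gap 0.0005 F [-0.3  0.4 -0.2] grip 0.0 q6 121.0
turn 0.0013 shift [ 0.7 -0.  30.2] minrows 0.7
```

```bash
python3 -m pendant '[[[0,0,8,0,-1],[0,0,10,0,-1],[0,0,8,0,-1],[0,0,3,0,-1],[0,0,0,0,-1]]]' | grep -E 'pos|ft'
for i in 1 2 3 4; do python3 -m pendant '[[[0,0,2,0,-1],[0,0,0,0,-1]]]' | grep -E 'pos|ft'; done
```

```text
ee_pos: [0.4897, 0.3156, 0.1333]
ft_force: [0.0, -0.1, -0.4]
ee_pos: [0.4904, 0.3162, 0.1327]
ft_force: [0.2, -1.1, 1.4]
ee_pos: [0.4905, 0.3164, 0.131]
ft_force: [0.9, -1.2, 2.3]
ee_pos: [0.4906, 0.3164, 0.1289]
ft_force: [1.5, -1.3, 3.3]
ee_pos: [0.4906, 0.3164, 0.1269]
ft_force: [0.4, -2.0, 5.4]
```

```bash
python3 -m pendant '[[[0,0,1.2,0,-1],[0,0,0,0,-1]]]' | grep -E 'pos|ft'
python3 -m pendant '[[[0,0,-8,0,-1],[0,0,-15,0,-1],[0,0,-25,0,-1],[0,0,-30,0,-1],[0,0,-30,0,-1],[0,0,-30,0,-1],[0,0,-20,0,-1],[0,0,0,0,-1],[0,0,0,0,-1]]]'
python3 - <<'E'
from m import *
save('scene','pics/s12.png')
H=hsv('pics/s12.png')
for y in range(112,142,4):
    print(y,''.join('O' if h<17 and s>170 and v>90 else 'w' if s<70 and v>115 else 'g' if 45<h<85 and s>80 else 'd' if v<70 else '.' for h,s,v in H[y,295:345].astype(int)))
# bystanders: static colour check vs first picture
A=cv2.imread('pics/scene0.png').astype(int);B=cv2.imread('pics/s12.png').astype(int);D=abs(A-B).sum(2)
for n,b in dict(jar=(265,250,27,30),dropper=(303,213,20,28),figure=(205,303,26,26),bowl=(85,278,45,45),cup=(333,103,24,28),brush=(190,155,50,40)).items():
    x,y,w,h=b;print(n,round(D[y:y+h,x:x+w].mean(),1))
E
```

```text
ee_pos: [0.4905, 0.3164, 0.1267]
ft_force: [-1.7, -2.2, 9.4]
clock: 31.4
ee_pos: [0.4902, 0.3166, 0.2843]
ee_rot: [-179.9, -0.1, -5.6]
ft_force: [0.2, -0.4, 0.1]
finger_gap: 0.0005
grip_force: 0.0
112 ..................................................
116 .........................OOO......................
120 ..gggggd.................OO.......................
124 .ggggggg..ddddd..........OO.......................
128 .........ddd..........w.www.......................
132 ..dddddd................www..w....................
136 .ddd.ww..gggggggggg....wwww.......................
140 ..wwwgggggggggg..wwww.wwwwwggg....................
jar 8.6
dropper 8.7
figure 9.1
bowl 9.4
cup 45.0
brush 11.3
```

```bash
python3 -c "
from cell import env
print(env.finish_job())"
```

```text
the job is handed in; nothing more can be done
None
```

The job is handed in at about 31 s of robot time: the rod was laid in the rest, released, re-gripped and lowered until it stands on the vial's floor, then yellow and green were each pressed fully down in that order; the red key was not pressed, and five bystanders matched the first picture, while the clay cup's area changed, which I took for the arm's shadow and did not confirm.

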